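# Free the can from the pin-locked bench clamp

## Robot

A 6-joint arm with a two-finger parallel gripper is mounted at the origin on the work surface. World frame = base frame: x ahead of the robot, y to its left, z up, the work surface at z = 0. Lengths are in mm, angles in rad, forces in N, time in s.
With the tool pointing down it reaches from about 275 to 750 mm from the base axis. Payload 10.2 kg.
Tool frame: the origin (TCP) lies on the centre line of the jaws, within the pads' length; the fingertips stand 8 mm ahead of it and the grasp point (between the pads) lies 11 mm behind it; x points along the fingers, y is the direction in which the jaws open and shut, and the axes are right-handed (so a half turn about x gives the same grasp; the last joint's range is limited). The gripper opens to 85 mm and grips with 20 to 120 N. Pads are 22 mm wide; open, the fingers measure 114 mm over their backs; the gripper's body (76 mm by 85 mm) begins 54 mm behind the grasp point. The pads swing forward as they close: fully open they stand 13 mm farther back than shut.
Start: joints at [0.959, 0.313, 1.498, -0, 1.331, -0.223], TCP at [199.029, 485.817, 209.494] pointing down, gripper open.
Joint ranges: [-2.94, 2.94], [-0.97, 2.17], [0.19, 2.56], [-1.23, 4.37], [0.02, 3.11], [-2.88, 2.88]. Speed limits (rad/s): [2.39, 2.39, 3.01, 3.14, 3.14, 3.14].

## Interface

Orientations are given as a unit quaternion [w, x, y, z].
In Python, from rig import ctrl, vision, workorder gives the robot as it stands. The module is installed in compiled form; this text tells all that it offers.
- The arm moves only by the shell command python3 -m jog 'ROWS' [OPENING] [FORCE]. ROWS is JSON, a list that holds one entry, the list of rows, each a list of 6 numbers: the shift along the tool's x, y, z in m, then the turn, a rotation vector about the tool's x, y, z in rad. A call has 1 to 12 rows; each row shifts and turns the commanded pose from where the row before left it, along the tool's axes as they then stand; what a row does not reach is not made up. A row lasts 1/8 s, in which the tool goes at most 62.5 mm and 10.7 degrees, less where a joint would pass 70% of its speed; a pose out of reach is approached as far as the arm can. A call is refused whole if a number of a shift passes 0.0625 or a number of a turn 0.188, either way. A call with a gripper value outside its range is refused whole. OPENING is the closure in counts, from 0 (fully open) to 255 (shut), set as the call begins (- or left out, the last holds). The fingers move at their own pace and stop on an object; FORCE is the grip in N (left out, the last holds). Time passes only in rows, so rows that do not move let the fingers close. It gives the time, the measured TCP pose, the force and the opening at its end, in the units of the state.
- ctrl.sense(): the state, without advancing time (a new reading comes with each control period).
- vision.capture(name): name is "scene" or "side" or "wrist"; returns a dict with "image" (420x560x3 uint8, red, green, blue), "mtx" (3x3 intrinsics, pixels), "R" (3x3) and "t" (3): a world point X has camera coordinates R X + t; the wrist camera has in their place "hand_eye" (4x4, takes a point from camera to tool coordinates, whose origin is the TCP and whose axes are the tool frame's). Camera axes: x right, y down, z forward; pixel columns grow to the right and rows downward; lengths in mm; the calibration is good to about 2 mm. A picture is of the moment at which its call begins: read the wrist's pose just before it. There is no depth.
- workorder.finish_job(): hands the job in, once; it reports no verdict.
The state is a dict: "time_s": time; "joints": joint angles; "dq": joint speeds; "tau": joint torques, N m; "eef_pos": TCP position; "ee_rot": TCP orientation; "force": force on the tool from outside, world axes, zero at the start; "wrist_torque": the same for the moment, N m; "grip_width": opening from 0.0 (shut) to 1.0 (fully open).
Only numpy, scipy, OpenCV 4.12 (cv2) and the standard library are available. Lean on these libraries where they do the work, as an engineer would, in place of code of your own. Each camera call takes 0.05 s, during which the arm holds its last target.

## Task

Open the bench clamp by one hole: press its spring pin flush, slide the tube with the jaw away from the held can, and let the pin click up in the next hole. Then lift the freed can out, stand it upright in the grey crate without dropping it, and let go; leave the mug and the other cans where they are.

Things in the scene. Friction and masses are not known exactly. Their poses are not given: they have to be found in the camera images.
- clamp: bolted bench clamp, dark base plate 295 x 70 x 8 mm. Origin: on the bench (z = 0) right under the spring pin. Local x = opening direction, z up. Along local x: fixed jaw face at -137 mm (44 mm wide, top 66 mm up), held can at -110 mm, moving jaw face at -83 mm, pin at 0, rear bracket at +120 to +140 mm (top 56 mm up) that carries a fixed inner tube
- jaw_tube (a joint): square steel outer tube, 34 mm wide, 130 mm long, flat top 58 mm above the bench, sliding on the fixed inner tube; carries the moving jaw on its can end (44 mm wide, top 68 mm up). In m: 0 = closed, pin in the first hole; grows along the clamp's local +x (opening); 0.050 = next hole over the pin. About 2 N of friction, 1.5 mm of play about the pin
- pin (a joint): spring pin, round top, 12 mm across, stays put in the inner tube, pokes up through the outer tube's hole. In m: 0 = up (top 66 mm above bench, 8 mm above tube; tube locked), 0.008 = flush. Spring 2.5 N up, 4 N flush. When flush, 6 to 15 N along local +x makes the hole's edge (2 mm wall) ride over it; the wall then keeps it down and it pops up by itself in the next hole if left uncovered
- pin_top (a point): top of the pin's dome, on its axis; moves up and down only
- lug (a point): centre of the top of the push lug on the sliding tube: an upright steel plate 10 mm thick (along local x), 34 mm wide, 25 mm high (top 83 mm above the bench). When closed its near face is 14 mm from the pin's axis on the opening (+x) side, so closed fingertips pressing the pin can push the lug as well. The tube goes on 31 mm behind it
- next_hole (a point): centre of the next hole, at the top surface of the sliding tube; 50 mm from the first hole, towards the can
- held_can: empty aluminium mini can, 53 mm across, 90 mm high, about 20 g, standing upright between the clamp's jaws on its 8 mm base plate. Origin: centre of its underside, z up along its axis
- crate: shallow open grey plastic crate, 200 (x) x 190 (y) x 70 mm high, walls and floor 5 mm, empty, standing loose on the bench. Origin: centre of its underside
- loose_can_a: loose empty can like the held one, standing on the bench; bystander. Origin: centre of its underside
- loose_can_b: another such loose can; bystander. Origin: centre of its underside
- mug: white ceramic mug, 80 mm across, 90 mm high; bystander. Origin: centre of its underside

How it is judged (in metres and radians):
On the way, in this order (a step that is already met when the one before it is completed fails the run):
1. the tube has been slid one hole and the pin stands up in the next hole, with the can still standing in the clamp (value of joint jaw_tube between 0.046 and 0.054 m and value of joint pin below 0.002 m and horizontal distance between held_can and clamp below 0.145 m and height (world z) of held_can below 0.02 m and angle between held_can's own z axis and vertical below 0.15 rad), for 0.2 s.
2. the can stands upright in the crate (x of held_can in the frame of crate between -0.075 and 0.075 m and y of held_can in the frame of crate between -0.07 and 0.07 m and z of held_can in the frame of crate between 0 and 0.012 m and angle between held_can's own z axis and vertical below 0.15 rad), for 0.2 s.
At the end, for the whole second after the job is handed in: the tube is one hole further open (50 mm, within 4 mm) with the pin fully up (within 2 mm) in the next hole; the can stands upright (within 0.15 rad) on the crate's floor, released and at rest; the crate stands level (all of step 2 and value of joint jaw_tube between 0.046 and 0.054 m and value of joint pin below 0.002 m and linear speed of each of held_can, crate below 0.03 m/s and angle between crate's own z axis and vertical below 0.1 rad); the robot touches nothing.
It fails at once if the can is dropped (falls freely from more than about 25 mm) (linear speed of held_can above 0.7 m/s and contact force between the fingers and held_can below 0.01 N).
It fails at once if the mug or a loose can is pushed more than 30 mm or tipped over (distance of any of mug, loose_can_a, loose_can_b from where it was at the start of the episode above 0.03 m or angle between any of mug, loose_can_a, loose_can_b's own z axis and vertical above 0.5 rad).
It also fails if it takes over 67 s, if anything falls off the work surface, if the arm or the gripper's body presses on something with over 40 N, if the wrist force passes 120 N, or if a joint passes its speed limit or range.

## Working session

There is one attempt and no reset: what is moved stays moved. The work goes in short steps, Python scripts to look and compute and a shell command to move; the robot and the scene stay as the last step left them, time stands still between calls to the robot, and variables do not carry over. Pictures are saved under pics/ and viewed, and the job is handed in when it is done.

```bash
mkdir -p pics
python3 - <<'E'
from rig import ctrl, vision
import cv2, pickle
s=ctrl.sense();print(s)
for n in ["scene","side","wrist"]:
    c=vision.capture(n); cv2.imwrite(f"pics/{n}0.png",c["image"][:,:,::-1]); pickle.dump((s,c),open(f"{n}0.pkl","wb"))
    print(n,{k:v for k,v in c.items() if k!="image"})
E
```

```text
{'time_s': 0.0, 'joints': array([ 9.58624379e-01,  3.13456365e-01,  1.49843376e+00, -5.55633565e-06,
        1.33100018e+00, -2.23408896e-01]), 'dq': array([ 0.00203585, -0.00065775, -0.00014132,  0.00012174,  0.00081975,
        0.00039028]), 'tau': array([ 4.86826775e-04, -4.12270153e+01, -2.59746176e+01, -1.71420138e-04,
        4.05326180e-03,  1.85241782e-05]), 'eef_pos': array([198.84806943, 485.57888982, 208.93308922]), 'ee_rot': array([ 0.69360561,  0.13616398,  0.69397442, -0.13700418]), 'force': array([ 0.87089519, -0.81711564,  0.68695199]), 'wrist_torque': array([-0.01379966,  0.00810595, -0.05686488]), 'grip_width': 1.0029872398549937}
scene {'mtx': array([[411.31639875,   0.        , 274.74990867],
       [  0.        , 411.31639875, 217.16345337],
       [  0.        ,   0.        ,   1.        ]]), 'R': array([[ 0.75470983,  0.6560021 , -0.00862059],
       [ 0.49897673, -0.58248919, -0.64166078],
       [-0.42595222,  0.47996623, -0.7669401 ]]), 't': array([-443.45349951, -234.30708879, 1201.55951108])}
side {'mtx': array([[452.06511238,   0.        , 272.78865269],
       [  0.        , 452.06511238, 210.09219105],
       [  0.        ,   0.        ,   1.        ]]), 'R': array([[-0.99679767, -0.07858226,  0.01480623],
       [-0.06817204,  0.73831917, -0.6709973 ],
       [ 0.04179676, -0.66985792, -0.74131194]]), 't': array([ 609.01026904,   85.39041823, 1052.35074281])}
wrist {'mtx': array([[311.39053629,   0.        , 278.16525463],
       [  0.        , 311.39053629, 204.4257095 ],
       [  0.        ,   0.        ,   1.        ]]), 'hand_eye': array([[-1.08504966e-03, -2.68047008e-01,  9.63405223e-01,
        -1.64485328e+02],
       [ 9.99999000e-01,  5.83235992e-04,  1.28853696e-03,
         1.29367715e+00],
       [-9.07281078e-04,  9.63405658e-01,  2.68046107e-01,
        -6.74354340e+01],
       [ 0.00000000e+00,  0.00000000e+00,  0.00000000e+00,
         1.00000000e+00]])}
```

View pics/scene0.png

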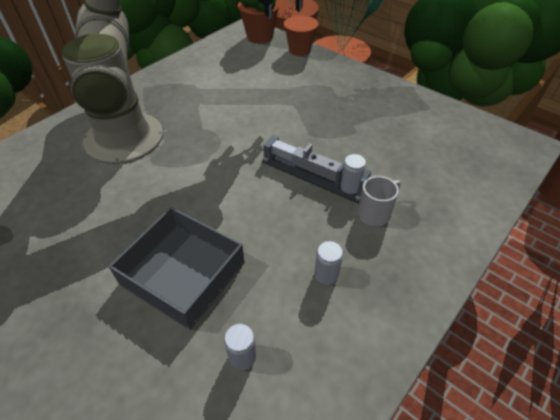

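View pics/side0.png

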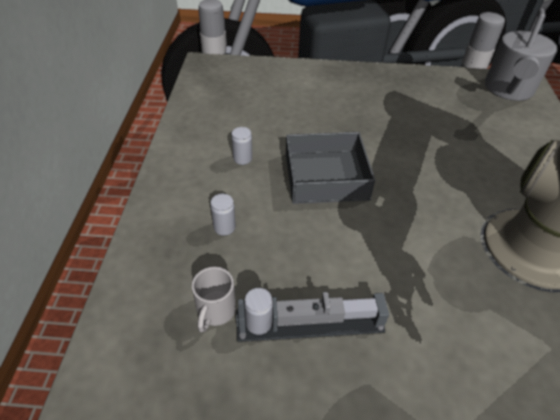

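View pics/wrist0.png

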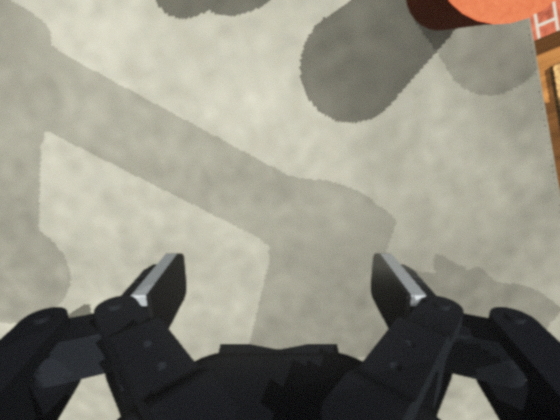

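Run:
```python
import cv2
a=cv2.imread("pics/scene0.png")[125:235,250:410]; cv2.imwrite("pics/sc_crop0.png",cv2.resize(a,None,fx=5,fy=5,interpolation=cv2.INTER_CUBIC))
a=cv2.imread("pics/side0.png")[260:350,190:400]; cv2.imwrite("pics/si_crop0.png",cv2.resize(a,None,fx=3.8,fy=3.8,interpolation=cv2.INTER_CUBIC))
```

```text
(no output)
```

View pics/sc_crop0.png

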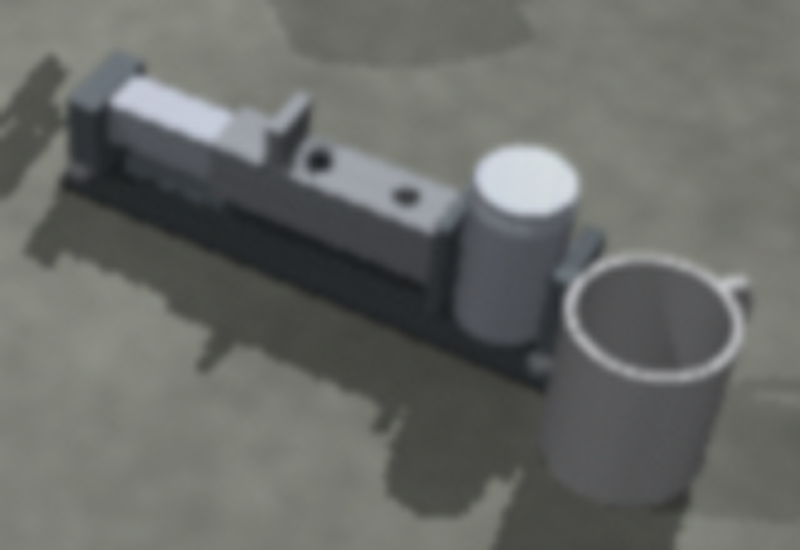

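View pics/si_crop0.png

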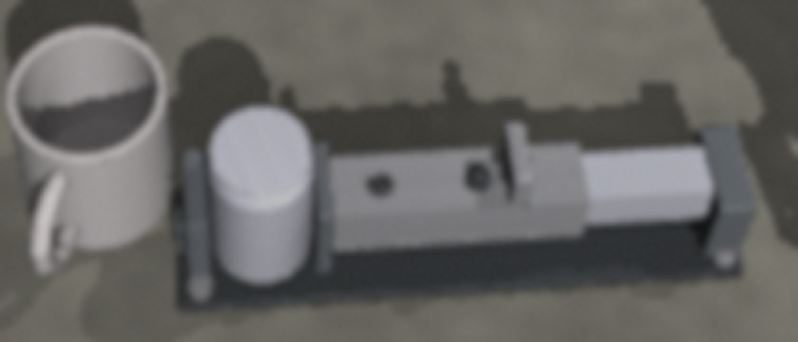

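```bash
cat > h.py <<'E'
import numpy as np, pickle, cv2
def cam(c):
    K=c["mtx"];R=c["R"];t=c["t"];return K,R,t
def plane(c,uv,z):
    K,R,t=cam(c); d=R.T@np.linalg.solve(K,[uv[0],uv[1],1.]); o=-R.T@t
    return o+d*(z-o[2])/d[2]
def tri(c1,uv1,c2,uv2):
    A=[];b=[]
    for c,uv in((c1,uv1),(c2,uv2)):
        K,R,t=cam(c);d=R.T@np.linalg.solve(K,[uv[0],uv[1],1.]);d/=np.linalg.norm(d);o=-R.T@t
        P=np.eye(3)-np.outer(d,d);A.append(P);b.append(P@o)
    A=np.vstack(A);b=np.hstack(b);x=np.linalg.lstsq(A,b,rcond=None)[0];return x,np.linalg.norm(A@x-b)
E
python3 - <<'E'
from h import *
np.set_printoptions(precision=1,suppress=True)
sc=pickle.load(open("scene0.pkl","rb"))[1];si=pickle.load(open("side0.pkl","rb"))[1]
P=dict(pin=((313.8,156.2),(316.05,306.05),66),hole=((331.2,164.2),(290.3,308.4),58),lug=((309,146.4),(325.5,293.5),83),can=((355.4,161),(258.7,296.8),98),
br=((271,141),(380,295.5),56),mug=((380.6,188.4),(213.2,284.2),90),a=((329.5,252),(222.5,203),90),b=((239.5,337),(241,134.5),90))
for k,(u,v,z) in P.items():
    x,e=tri(sc,u,si,v);print(k,x,round(e,1),plane(sc,u,z),plane(si,v,z))
for u in [(172,212),(243,248),(191,322),(114,267)]: print(plane(sc,u,70))
for u in [(288,139),(360,136),(370,184),(294,183)]: print(plane(si,u,70))
E
```

```text
pin [511.5 237.8  60.9] 2.8 [516.9 233.1  66. ] [510.1 239.8  66. ]
hole [560.8 245.3  57.5] 3.1 [563.3 245.2  58. ] [558.8 244.6  58. ]
lug [498.3 229.2  92.7] 5.4 [495.9 238.7  83. ] [493.8 221.1  83. ]
can [621.5 251.2 100.3] 4.0 [623.2 254.1  98. ] [619.1 248.6  98. ]
br [389.8 207.8  65.7] 5.9 [386.9 216.4  56. ] [383.5 199.3  56. ]
mug [711.4 223.5  88.4] 3.0 [714.1 222.6  90. ] [709.1 223.8  90. ]
a [726.6   7.3  84.5] 2.4 [730.1   4.3  90. ] [723.9  11.6  90. ]
b [ 715.2 -240.4   84. ] 1.0 [ 718.  -241.7   90. ] [ 713.4 -233.4   90. ]
[ 391.4 -124.3   70. ]
[580.8 -92.   70. ]
[ 623.7 -273.7   70. ]
[ 416.  -295.5   70. ]
[ 591.6 -251.7   70. ]
[ 400.8 -282.9   70. ]
[ 386.1 -101.2   70. ]
[567.9 -87.5  70. ]
```

```bash
cat >> h.py <<'E'
from scipy.spatial.transform import Rotation as Ro
def Rq(q): return Ro.from_quat([q[1],q[2],q[3],q[0]]).as_matrix()
def goal(s,pos,zdir):
    # goal tool: x down, z along zdir ; returns shift in tool axes(mm, current) and rotvec in tool
    R=Rq(s["ee_rot"]); z=np.array([zdir[0],zdir[1],0.]);z/=np.linalg.norm(z); x=np.array([0,0,-1.]); y=np.cross(z,x)
    G=np.column_stack([x,y,z]); rv=Ro.from_matrix(R.T@G).as_rotvec()
    return R.T@(np.array(pos)-s["eef_pos"]), rv
E
python3 - <<'E'
from h import *
from rig import ctrl
np.set_printoptions(precision=3,suppress=True)
s=ctrl.sense();print(Rq(s["ee_rot"]))
for sg in (1,-1):
  print(goal(s,[512,238,150],sg*np.array([-0.99,-0.14])))
E
```

```text
[[-0.001  0.379  0.925]
 [-0.001  0.925 -0.379]
 [-1.    -0.001 -0.   ]]
(array([  59.1  , -110.39 ,  383.613]), array([2.612, 0.001, 0.001]))
(array([  59.1  , -110.39 ,  383.613]), array([-0.529, -0.   ,  0.001]))
```

```bash
python3 -m jog '[[[0.0055,-0.011,0.0384,0,0,0],[0.0055,-0.011,0.0384,0,0,0],[0.0055,-0.011,0.0384,0,0,0],[0.0055,-0.011,0.0384,0,0,0],[0.0055,-0.011,0.0384,0,0,0],[0.0055,-0.011,0.0384,0,0,0],[0.0055,-0.011,0.0384,0,0,0],[0.0055,-0.011,0.0384,0,0,0],[0.0055,-0.011,0.0384,0,0,0],[0.0055,-0.011,0.0384,0,0,0]]]' 255 40
python3 -m jog '[[[0,0,0,-0.132,0,0],[0,0,0,-0.132,0,0],[0,0,0,-0.132,0,0],[0,0,0,-0.133,0,0],[0,0,0,0,0,0],[0,0,0,0,0,0]]]'
cat > look.py <<'E'
from h import *
from rig import ctrl, vision
import sys
def shot(n,tag,crop=None,f=1):
    s=ctrl.sense(); c=vision.capture(n); pickle.dump((s,c),open(tag+".pkl","wb"))
    im=c["image"][:,:,::-1]
    if crop: x0,x1,y0,y1=crop; im=cv2.resize(im[y0:y1,x0:x1],None,fx=f,fy=f,interpolation=cv2.INTER_CUBIC)
    cv2.imwrite(f"pics/{tag}.png",im); return s,c
E
python3 - <<'E'
from look import *
s,c=shot("wrist","w1");print(s)
print(goal(s,[512,238,150],[.99,.14]))
E
```

```text
time_s: 1.4
eef_pos: [513.5, 237.5, 154.1]
ee_rot: [0.694, 0.137, 0.694, -0.137]
force: [1.0, 0.6, 0.3]
grip_width: 0.002
time_s: 2.15
eef_pos: [512.6, 238.4, 154.4]
ee_rot: [0.705, -0.049, 0.706, 0.049]
force: [-1.0, 0.3, -0.1]
grip_width: 0.001
{'time_s': 2.15, 'joints': array([ 2.28202096e-01,  4.47347877e-01,  1.45302194e+00, -1.62684455e-05,
        1.24149292e+00, -1.48029822e+00]), 'dq': array([-0.00044169, -0.00059554,  0.00038632,  0.00013437, -0.0014918 ,
       -0.00807903]), 'tau': array([-4.11216781e-03, -4.64379287e+01, -2.50535864e+01, -4.21436989e-04,
        1.32126766e-03, -1.68749678e-02]), 'eef_pos': array([512.61470898, 238.44456177, 154.36342085]), 'ee_rot': array([ 0.70533784, -0.04866964,  0.70552467,  0.04862859]), 'force': array([-1.00792341,  0.25689648, -0.09594406]), 'wrist_torque': array([-0.04939757,  0.0722422 ,  0.05418946]), 'grip_width': 0.0005202276391768028}
(array([ 4.36361409, -0.35579591, -0.66874891]), array([-2.77337154e-03, -2.67640731e-04,  3.93673848e-05]))
```

View pics/w1.png

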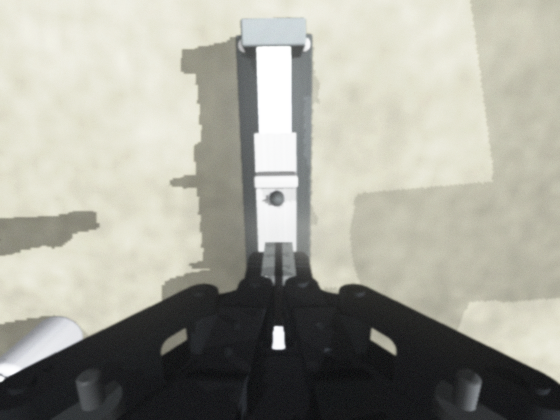

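```bash
cat >> h.py <<'E'
def wplane(s,c,uv,z):
    H=c["hand_eye"];R=Rq(s["ee_rot"]);d=R@(H[:3,:3]@np.linalg.solve(c["mtx"],[uv[0],uv[1],1.]));o=R@H[:3,3]+s["eef_pos"]
    return o+d*(z-o[2])/d[2]
def wproj(s,c,X):
    H=c["hand_eye"];R=Rq(s["ee_rot"]);p=R.T@(np.array(X)-s["eef_pos"]);q=H[:3,:3].T@(p-H[:3,3]);q=c["mtx"]@q;return q[:2]/q[2]
E
python3 - <<'E'
from h import *
np.set_printoptions(precision=1,suppress=True)
s,c=pickle.load(open("w1.pkl","rb"))
im=c["image"][:,:,::-1]
cv2.imwrite("pics/w1c.png",cv2.resize(im[0:290,220:340],None,fx=2.05*2.4/2.4,fy=2.05))
z=cv2.resize(im[160:290,230:330],None,fx=4.6,fy=4.6,interpolation=cv2.INTER_CUBIC);cv2.imwrite("pics/w1z.png",z)
for n,uv,zz in [("pin",(277,197.5),66),("brTL",(242,18),56),("brTR",(306,18),56),("lugL",(254,178),83),("lugR",(298,178),83),("br",(274,30),56)]: print(n,wplane(s,c,uv,zz))
p=lambda a:wplane(s,c,a,58)[:2]
print("tip",[wproj(s,c,s["eef_pos"]+Rq(s["ee_rot"])@np.array([8,0,zz])) for zz in(-11,11)])
E
```

```text
pin [510.2 238.3  66. ]
brTL [378.6 193.5  56. ]
brTR [372.  241.2  56. ]
lugL [493.  218.2  83. ]
lugR [488.4 251.6  83. ]
br [383.3 218.4  56. ]
tip [array([276.3, 217.3]), array([276.3, 252.1])]
```

View pics/w1z.png

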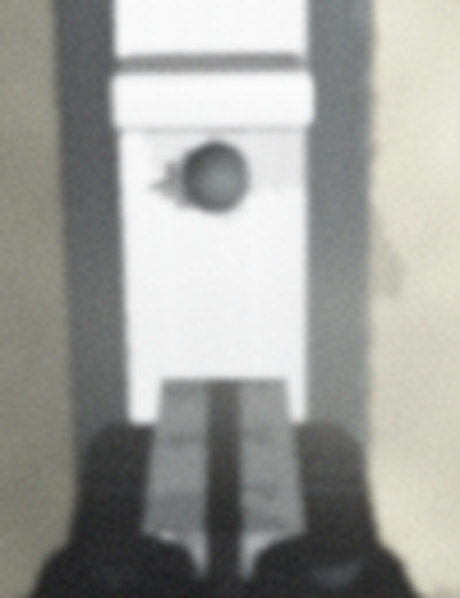

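Run:
```python
from look import *
shot("side","s1",(220,400,200,340),4.4)
shot("scene","c1",(250,410,60,220),3.7)
```

```text
(no output)
```

View pics/s1.png

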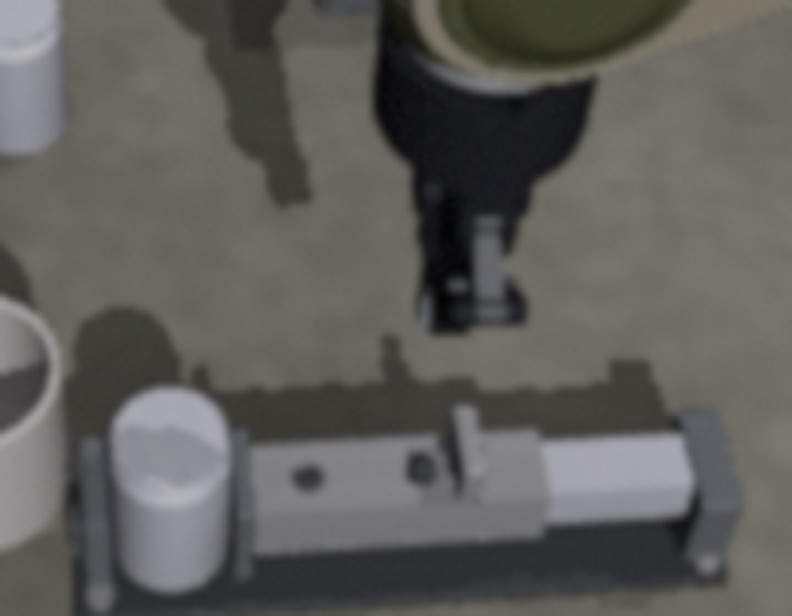

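View pics/c1.png

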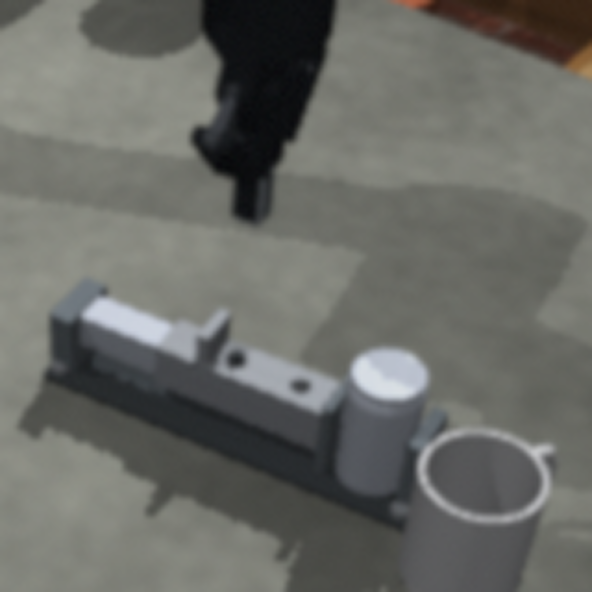

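Run:
```python
from h import *
np.set_printoptions(precision=1,suppress=True)
s,c=pickle.load(open("s1.pkl","rb")); s2,c2=pickle.load(open("c1.pkl","rb"))
R=Rq(s["ee_rot"])
def pr(c,X): q=c["mtx"]@(c["R"]@X+c["t"]);return q[:2]/q[2]
for x in (8,-11,-30):
  for z in (-11,11):
    X=s["eef_pos"]+R@np.array([x,0,z]); a=pr(c,X);b=pr(c2,X)
    print(x,z,(a-[220,200])*4.4,(b-[250,60])*3.7)
```

```text
8 -11 [460.3 360. ] [229.1 249.3]
8 11 [406.4 362.3] [258.8 260.8]
-11 -11 [465.1 333.6] [230.9 225.3]
-11 11 [410.2 335.9] [261.  236.8]
-30 -11 [470.  306.2] [232.8 200.6]
-30 11 [414.1 308.5] [263.4 212. ]
```

```bash
python3 -m jog '[[[0.02,0,0,0,0,0],[0.02,0,0,0,0,0],[0.01,0,0,0,0,0],[0,0,0,0,0,0]]]'
python3 - <<'E'
from look import *
shot("side","s2",(220,400,200,340),4.4)
s,c=shot("wrist","w2",(220,340,140,300),3.7)
print(s["eef_pos"],s["force"])
E
```

```text
time_s: 2.8
eef_pos: [512.5, 238.4, 104.2]
ee_rot: [0.705, -0.049, 0.706, 0.049]
force: [-0.3, 0.0, 0.5]
grip_width: -0.002
[512.89628775 238.51899941 104.9043817 ] [0.35037381 0.66845388 0.07681146]
```

View pics/s2.png

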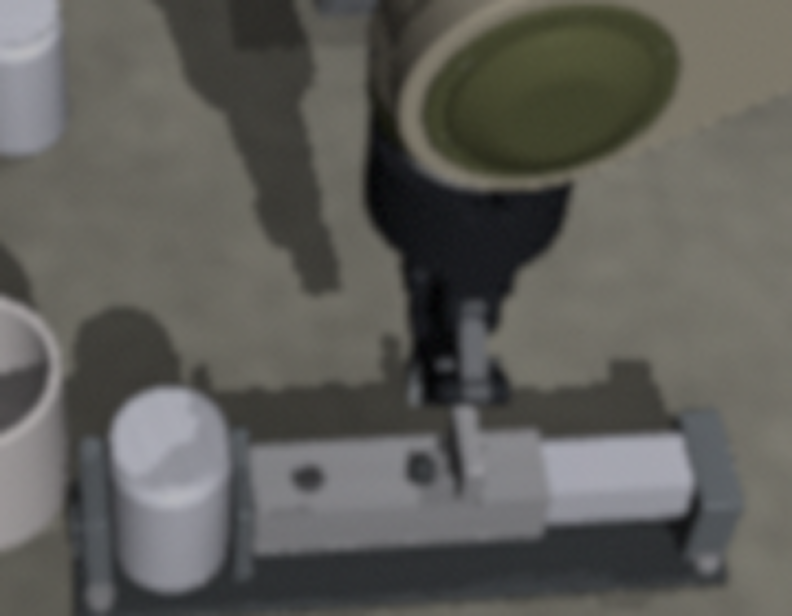

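View pics/w2.png

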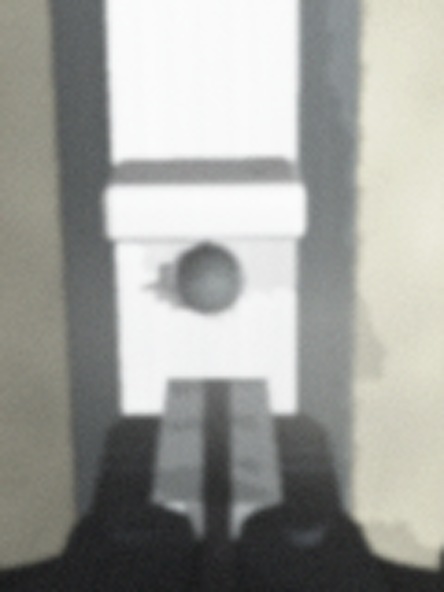

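```bash
python3 -m jog '[[[0.01,-0.001,0,0,0,0],[0.01,0,0,0,0,0],[0.004,0,0,0,0,0],[0,0,0,0,0,0]]]'
python3 -m jog '[[[0.002,0,0,0,0,0],[0.002,0,0,0,0,0],[0.002,0,0,0,0,0],[0,0,0,0,0,0]]]'
python3 - <<'E'
from look import *
shot("side","s3",(220,400,200,340),4.4)
s,c=shot("wrist","w3",(220,340,140,300),3.7)
print(s["eef_pos"],s["force"])
E
```

```text
time_s: 3.4
eef_pos: [512.7, 237.4, 80.2]
ee_rot: [0.705, -0.05, 0.706, 0.049]
force: [-0.7, -0.2, -0.5]
grip_width: 0.002
time_s: 3.9
eef_pos: [512.7, 237.5, 74.4]
ee_rot: [0.705, -0.05, 0.705, 0.05]
force: [0.7, -0.1, 0.2]
grip_width: 0.004
[512.7927981  237.49552859  74.47554067] [-0.42093758  0.84545279 -0.22950215]
```

View pics/s3.png

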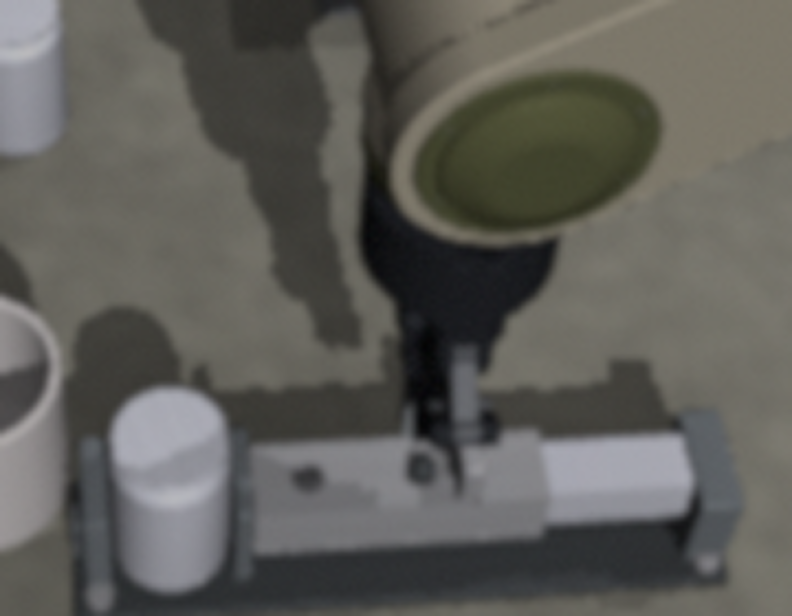

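View pics/w3.png

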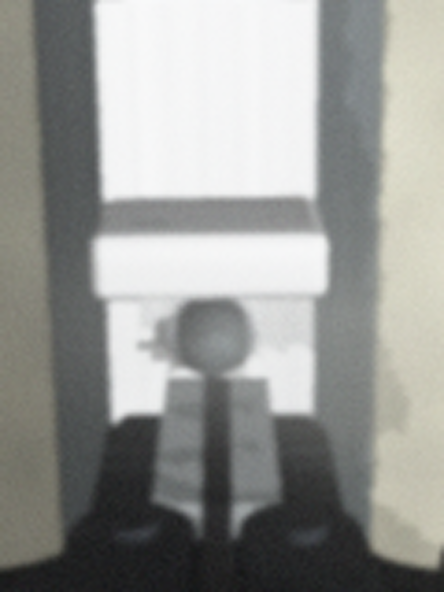

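```bash
python3 -m jog '[[[0.002,0,0,0,0,0],[0.002,0,0,0,0,0],[0.002,0,0,0,0,0],[0,0,0,0,0,0]]]'
python3 -m jog '[[[0.002,0,0,0,0,0],[0.002,0,0,0,0,0],[0,0,0,0,0,0]]]'
python3 - <<'E'
from look import *
shot("side","s4",(220,400,200,340),4.4)
s,c=shot("wrist","w4",(220,340,140,300),3.7)
print(s["eef_pos"],s["force"])
E
```

```text
time_s: 4.5
eef_pos: [512.7, 237.4, 68.3]
ee_rot: [0.705, -0.05, 0.705, 0.05]
force: [-0.3, -0.2, 0.3]
grip_width: -0.004
time_s: 4.88
eef_pos: [512.7, 237.4, 64.3]
ee_rot: [0.705, -0.05, 0.705, 0.05]
force: [-0.5, 0.4, -0.0]
grip_width: -0.001
[512.77083191 237.4710293   64.43005609] [-0.49823838 -0.20285564 -0.06221288]
```

View pics/s4.png

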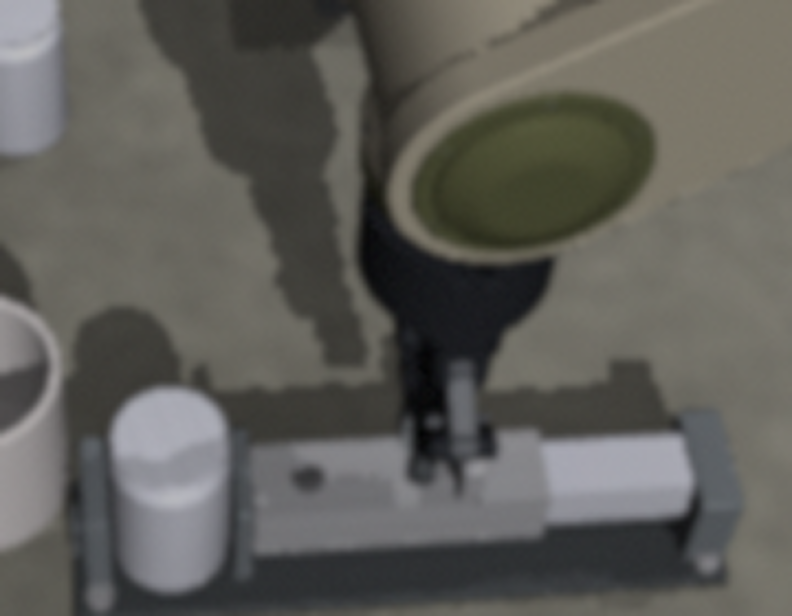

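View pics/w4.png

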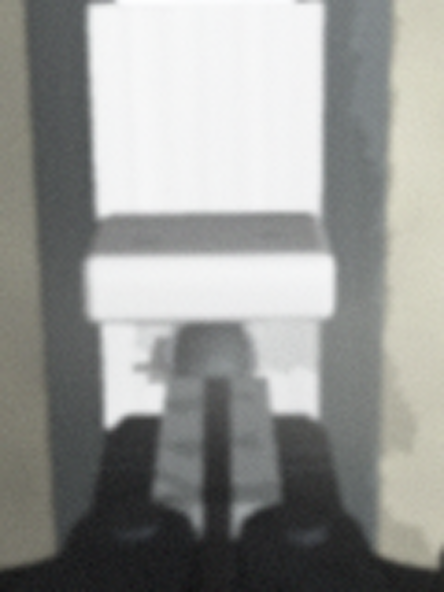

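```bash
python3 -m jog '[[[0.002,0,0,0,0,0],[0.002,0,0,0,0,0],[0,0,0,0,0,0]]]'
python3 -m jog '[[[0.002,0,0,0,0,0],[0.002,0,0,0,0,0],[0,0,0,0,0,0]]]'
python3 - <<'E'
from look import *
shot("side","s5",(270,370,240,320),7)
s,c=shot("wrist","w5",(220,340,140,300),3.7)
print(s["eef_pos"],s["force"])
E
```

```text
time_s: 5.35
eef_pos: [512.7, 237.4, 60.3]
ee_rot: [0.705, -0.05, 0.706, 0.049]
force: [-0.8, 0.5, 0.9]
grip_width: 0.001
time_s: 5.72
eef_pos: [512.7, 237.4, 56.3]
ee_rot: [0.705, -0.05, 0.706, 0.05]
force: [-1.0, -0.5, -0.2]
grip_width: -0.002
[512.80218911 237.45383076  56.42946062] [ 0.85947456 -0.41304913  0.18695644]
```

View pics/s5.png

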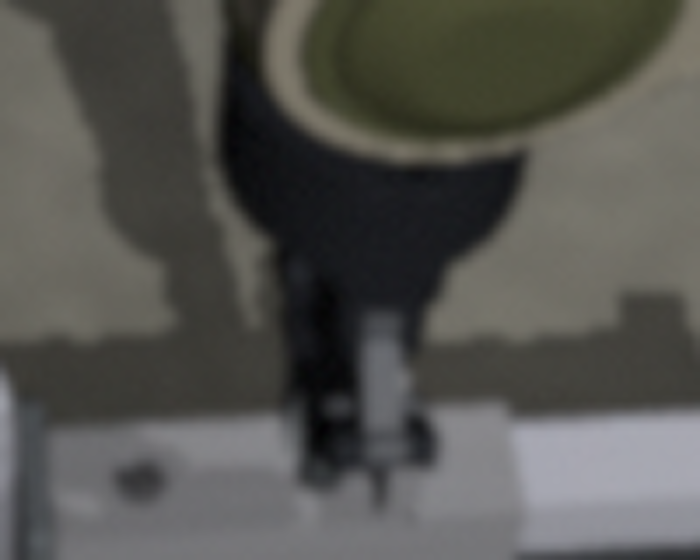

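View pics/w5.png

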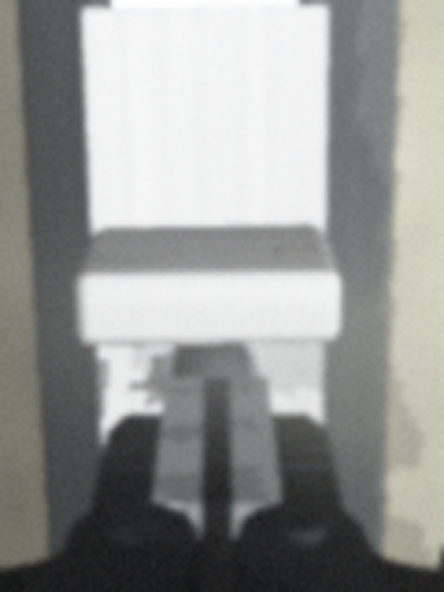

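```bash
python3 -m jog '[[[0.002,0,0,0,0,0],[0.002,0,0,0,0,0],[0,0,0,0,0,0]]]'
python3 -m jog '[[[0.002,0,0,0,0,0],[0.002,0,0,0,0,0],[0,0,0,0,0,0]]]'
python3 - <<'E'
from look import *
shot("side","s6",(270,370,240,320),7)
s,c=shot("wrist","w6",(220,340,140,300),3.7)
print(s["eef_pos"],s["force"])
E
```

```text
time_s: 6.2
eef_pos: [512.7, 237.4, 52.3]
ee_rot: [0.705, -0.05, 0.706, 0.049]
force: [-0.8, 0.7, -0.1]
grip_width: -0.0
time_s: 6.58
eef_pos: [512.7, 237.5, 48.3]
ee_rot: [0.705, -0.05, 0.706, 0.05]
force: [-0.7, 0.1, 0.6]
grip_width: -0.004
[512.76321287 237.48489053  48.41370429] [ 0.13854053 -1.09175732 -0.39368068]
```

View pics/s6.png

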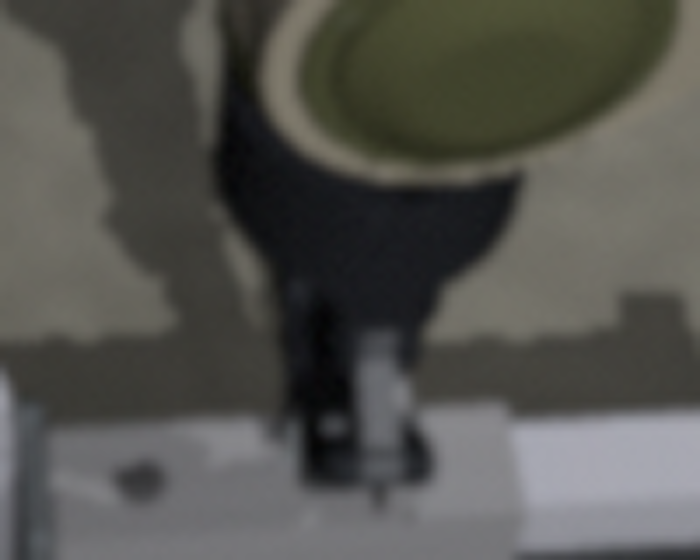

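View pics/w6.png

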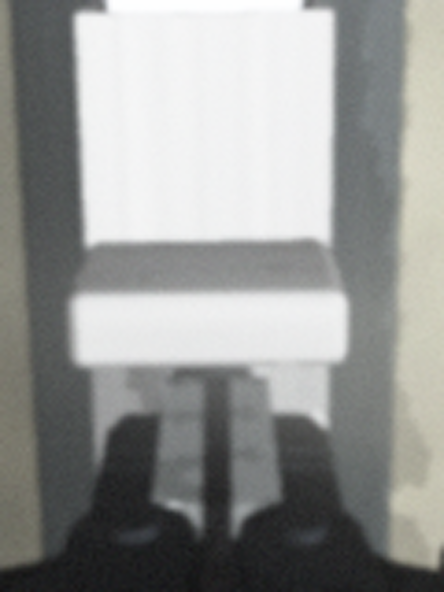

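```bash
python3 -m jog '[[[0.002,0,0,0,0,0],[0.001,0,0,0,0,0],[0,0,0,0,0,0]]]'
python3 -m jog '[[[0.001,0,0,0,0,0],[0.001,0,0,0,0,0],[0,0,0,0,0,0]]]'
python3 -m jog '[[[0.001,0,0,0,0,0],[0.001,0,0,0,0,0],[0,0,0,0,0,0]]]'
python3 - <<'E'
from look import *
s,c=shot("wrist","w7",(220,340,140,300),3.7)
print(s["eef_pos"],s["force"])
E
```

```text
time_s: 7.05
eef_pos: [512.8, 237.5, 45.4]
ee_rot: [0.705, -0.05, 0.705, 0.05]
force: [-0.5, -0.0, -0.7]
grip_width: 0.001
time_s: 7.42
eef_pos: [512.9, 237.5, 43.6]
ee_rot: [0.705, -0.05, 0.705, 0.05]
force: [-0.7, -0.2, 3.0]
grip_width: 0.003
time_s: 7.8
eef_pos: [512.9, 237.5, 41.5]
ee_rot: [0.705, -0.05, 0.705, 0.05]
force: [0.5, -0.2, 2.4]
grip_width: -0.0
[512.88391681 237.4866556   41.50530649] [ 0.5289629  -0.16951743  2.35687251]
```

View pics/w7.png

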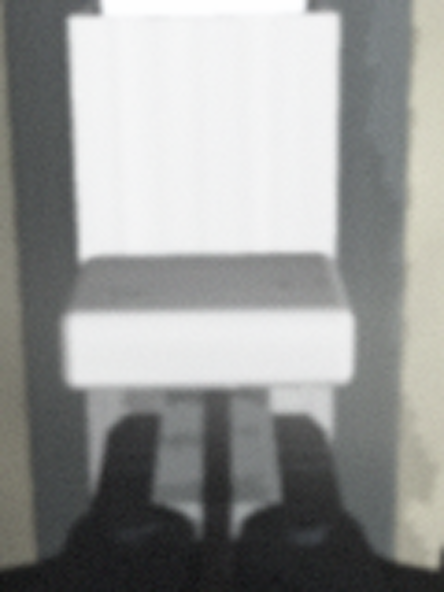

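```bash
python3 -m jog '[[[0.001,0,0,0,0,0],[0.001,0,0,0,0,0],[0.001,0,0,0,0,0],[0,0,0,0,0,0]]]'
python3 -m jog '[[[0.001,0,0,0,0,0],[0.001,0,0,0,0,0],[0,0,0,0,0,0]]]'
python3 -m jog '[[[0.0005,0,0,0,0,0],[0.0005,0,0,0,0,0],[0,0,0,0,0,0]]]'
```

```text
time_s: 8.35
eef_pos: [512.8, 237.5, 38.5]
ee_rot: [0.705, -0.05, 0.705, 0.05]
force: [0.2, 0.5, 3.7]
grip_width: 0.001
time_s: 8.72
eef_pos: [512.9, 237.5, 36.5]
ee_rot: [0.705, -0.05, 0.705, 0.05]
force: [0.6, -0.2, 3.1]
grip_width: 0.004
time_s: 9.1
eef_pos: [513.0, 237.5, 36.2]
ee_rot: [0.706, -0.05, 0.705, 0.05]
force: [-1.6, -0.5, 10.1]
grip_width: 0.001
```

```bash
python3 -m jog '[[[0,0,-0.002,0,0,0],[0,0,-0.002,0,0,0],[0,0,-0.001,0,0,0],[0,0,0,0,0,0]]]'
python3 -m jog '[[[0,0,-0.001,0,0,0],[0,0,-0.001,0,0,0],[0,0,0,0,0,0]]]'
```

```text
time_s: 9.6
eef_pos: [509.0, 237.0, 36.3]
ee_rot: [0.706, -0.049, 0.704, 0.05]
force: [3.1, 0.0, 6.4]
grip_width: 0.004
time_s: 9.98
eef_pos: [507.1, 236.7, 36.3]
ee_rot: [0.707, -0.049, 0.704, 0.05]
force: [2.8, 0.3, 6.3]
grip_width: 0.001
```

```bash
python3 -m jog '[[[0,0,-0.001,0,0,0],[0,0,-0.001,0,0,0],[0,0,-0.001,0,0,0],[0,0,0,0,0,0]]]'
python3 - <<'E'
from look import *
shot("side","s8",(220,400,240,340),4.4)
s,c=shot("wrist","w8",(220,340,140,300),3.7)
print(s["eef_pos"],s["force"])
E
```

```text
time_s: 10.48
eef_pos: [504.3, 236.2, 36.3]
ee_rot: [0.707, -0.049, 0.704, 0.05]
force: [4.0, 0.2, 6.7]
grip_width: -0.003
[504.22709537 236.21708209  36.2487871 ] [ 3.41322393 -0.56856736  5.60470863]
```

View pics/s8.png

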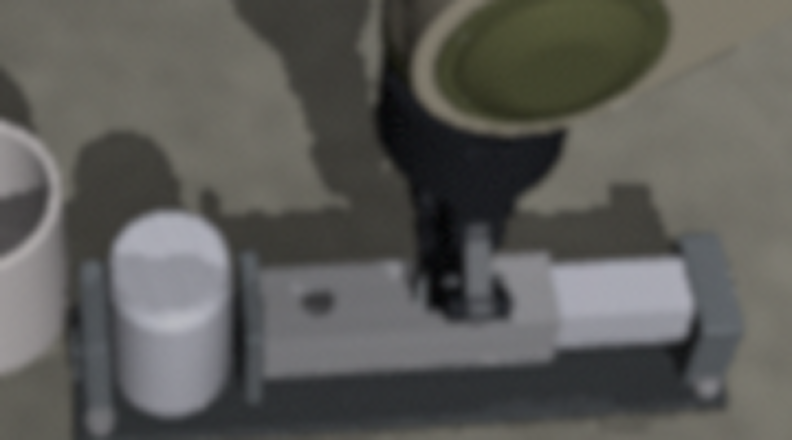

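View pics/w8.png

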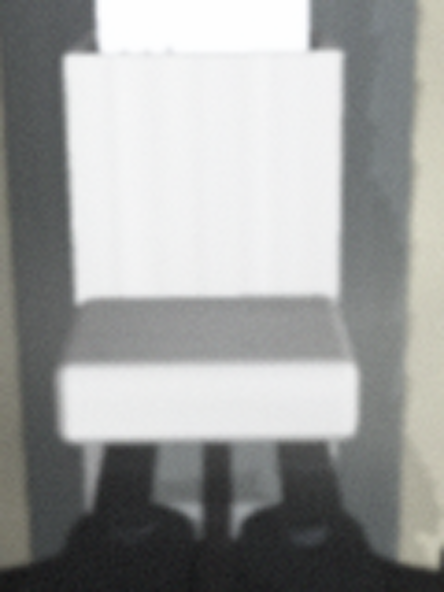

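```bash
python3 -m jog '[[[0,0,-0.002,0,0,0],[0,0,-0.002,0,0,0],[0,0,-0.002,0,0,0],[0,0,-0.002,0,0,0],[0,0,-0.002,0,0,0],[0,0,0,0,0,0]]]'
python3 -m jog '[[[-0.0015,0,-0.002,0,0,0],[0,0,-0.003,0,0,0],[0,0,-0.003,0,0,0],[0,0,0,0,0,0]]]'
python3 - <<'E'
from look import *
s,c=shot("side","s9",(220,400,240,340),4.4)
print(s["eef_pos"],s["force"])
E
```

```text
time_s: 11.32
eef_pos: [493.9, 234.6, 36.2]
ee_rot: [0.706, -0.05, 0.705, 0.05]
force: [3.0, -1.1, 8.1]
grip_width: 0.002
time_s: 11.82
eef_pos: [484.3, 233.5, 36.8]
ee_rot: [0.705, -0.05, 0.706, 0.049]
force: [0.0, -0.1, -0.7]
grip_width: -0.002
[484.28115994 233.46393208  36.78318078] [ 0.04953035 -0.09527332 -0.65763628]
```

View pics/s9.png

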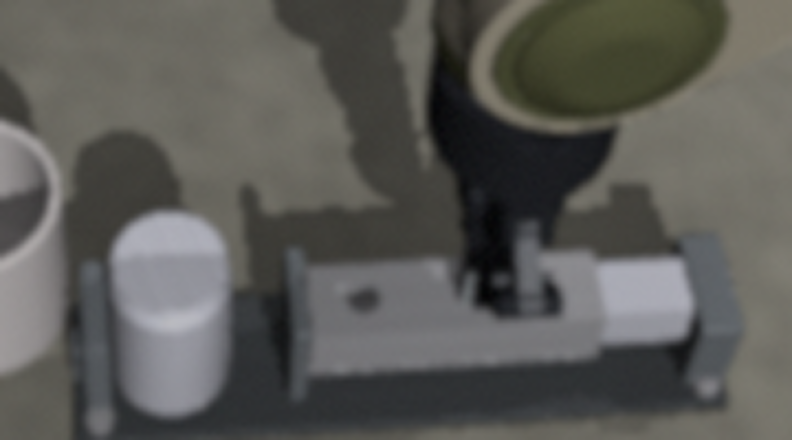

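```bash
python3 -m jog '[[[0,0,-0.004,0,0,0],[0,0,-0.004,0,0,0],[0,0,-0.004,0,0,0],[0,0,-0.004,0,0,0],[0,0,-0.003,0,0,0],[0,0,0,0,0,0]]]'
python3 - <<'E'
from look import *
s,c=shot("side","s10",(220,400,240,340),4.4)
print(s["eef_pos"],s["force"])
E
```

```text
time_s: 12.62
eef_pos: [465.4, 230.9, 37.0]
ee_rot: [0.705, -0.05, 0.706, 0.05]
force: [-0.4, 0.2, -0.5]
grip_width: 0.001
[465.44110555 230.86834378  36.96484659] [-0.38354603  0.15358634 -0.52448626]
```

View pics/s10.png

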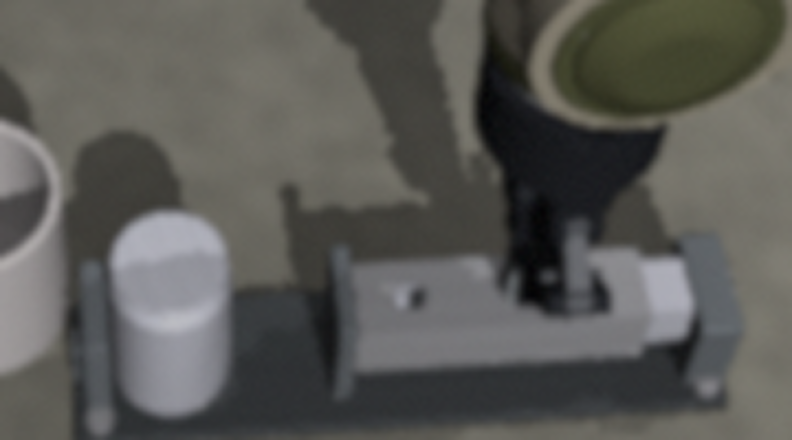

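```bash
python3 -m jog '[[[0,0,-0.0015,0,0,0],[0,0,-0.0015,0,0,0],[0,0,-0.001,0,0,0],[0,0,0,0,0,0]]]'
python3 -m jog '[[[0,0,-0.001,0,0,0],[0,0,-0.0005,0,0,0],[0,0,0,0,0,0]]]'
python3 - <<'E'
from look import *
s,c=shot("side","s11",(220,400,240,340),4.4)
print(s["eef_pos"],s["force"])
E
```

```text
time_s: 13.18
eef_pos: [462.2, 230.3, 37.0]
ee_rot: [0.705, -0.05, 0.705, 0.05]
force: [-0.2, -0.3, 0.3]
grip_width: 0.001
time_s: 13.55
eef_pos: [460.9, 230.2, 37.0]
ee_rot: [0.705, -0.049, 0.705, 0.05]
force: [0.5, 0.4, -0.1]
grip_width: -0.002
[460.91168027 230.15276269  37.02496156] [ 0.52423129  0.4334566  -0.14008566]
```

View pics/s11.png

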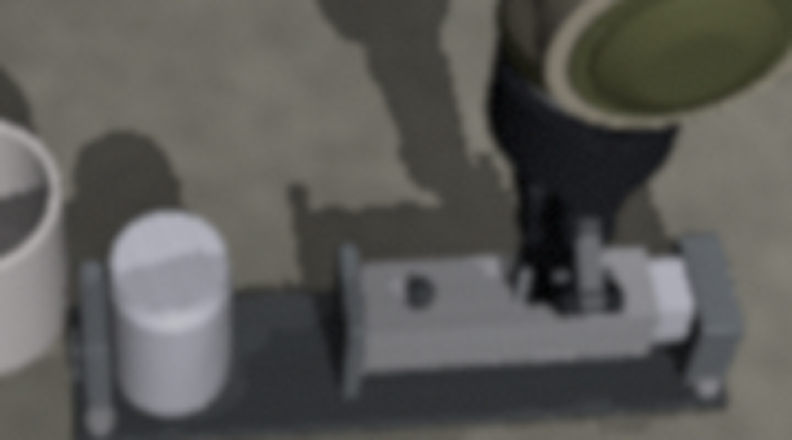

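```bash
python3 -m jog '[[[0,0,-0.001,0,0,0],[0,0,-0.001,0,0,0],[0,0,0,0,0,0]]]'
python3 - <<'E'
from look import *
s,c=shot("side","s12",(290,350,280,330),10)
s,c=shot("scene","c12",(270,370,120,200),7)
print(s["eef_pos"],s["force"])
E
```

```text
time_s: 13.98
eef_pos: [458.8, 229.8, 37.0]
ee_rot: [0.705, -0.05, 0.705, 0.05]
force: [2.1, -0.2, -0.2]
grip_width: 0.002
[458.80547254 229.828561    36.99631309] [ 0.87018918 -0.10928714 -1.06491125]
```

View pics/s12.png

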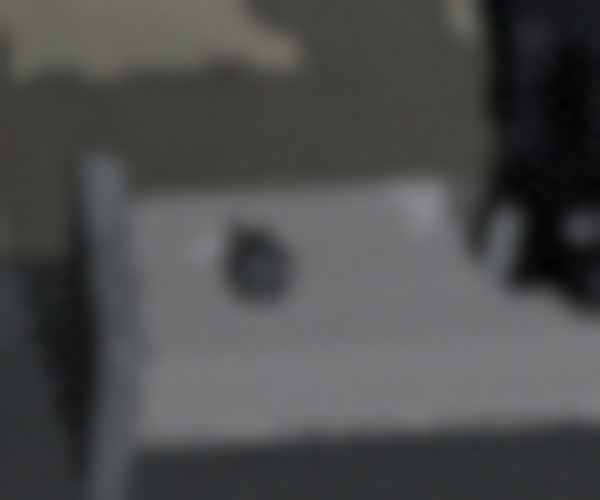

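View pics/c12.png

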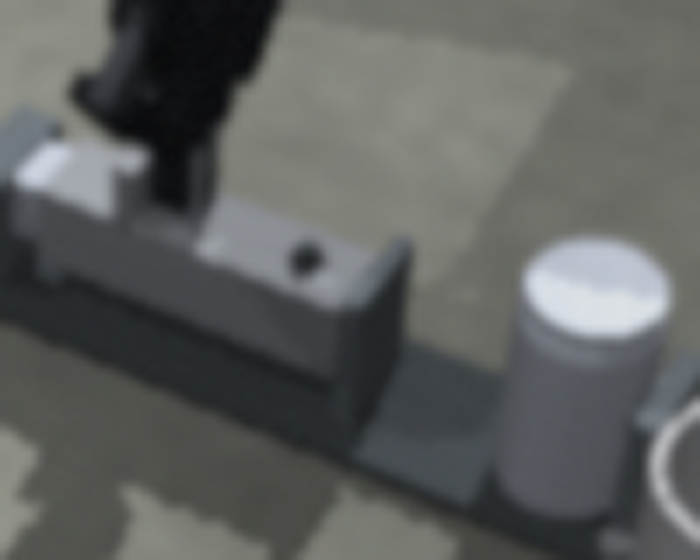

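```bash
python3 -m jog '[[[0,0,-0.0007,0,0,0],[0,0,-0.0007,0,0,0],[0,0,0,0,0,0]]]'
```

```text
time_s: 14.45
eef_pos: [457.5, 229.6, 37.0]
ee_rot: [0.705, -0.05, 0.705, 0.05]
force: [2.1, -0.7, -1.5]
grip_width: 0.001
```

```bash
python3 -m jog '[[[0,0,-0.0007,0,0,0],[0,0,-0.0007,0,0,0],[0,0,0,0,0,0]]]'
python3 - <<'E'
from look import *
s,c=shot("side","s13",(290,350,280,330),10)
print(s["eef_pos"],s["force"])
E
```

```text
time_s: 14.82
eef_pos: [456.8, 229.5, 37.1]
ee_rot: [0.706, -0.049, 0.705, 0.05]
force: [6.7, 0.7, -4.4]
grip_width: 0.002
[456.80507611 229.53100826  37.06285768] [ 6.74751354  0.70930865 -4.42807666]
```

View pics/s13.png

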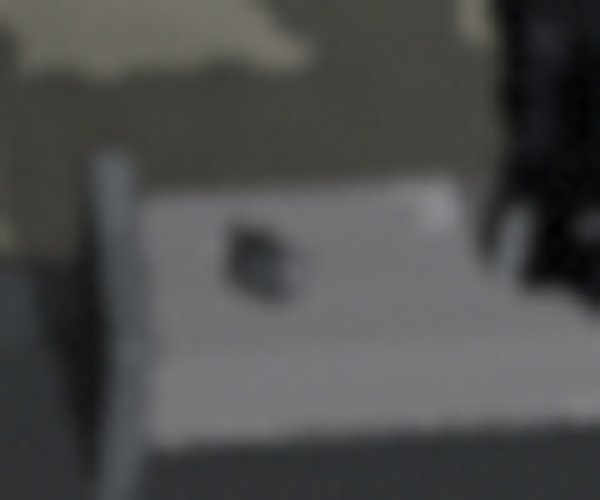

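```bash
python3 -m jog '[[[0,0,0.002,0,0,0],[-0.005,0,0.003,0,0,0],[-0.04,0,0,0,0,0],[-0.05,0,0,0,0,0],[-0.0,0,0,0,0,0]]]'
python3 - <<'E'
from look import *
s,c=shot("side","s14",(290,350,280,330),10)
s,c=shot("wrist","w14",(200,360,200,280),4.5)
s,c=shot("scene","c14",(300,350,140,180),12)
print(s["eef_pos"],s["force"])
E
```

```text
time_s: 15.5
eef_pos: [462.6, 230.7, 135.6]
ee_rot: [0.708, -0.049, 0.703, 0.05]
force: [-0.1, -0.5, -0.9]
grip_width: 0.002
[460.72781288 230.1790887  132.00907343] [-0.392258    0.36765873  0.26081785]
```

View pics/s14.png

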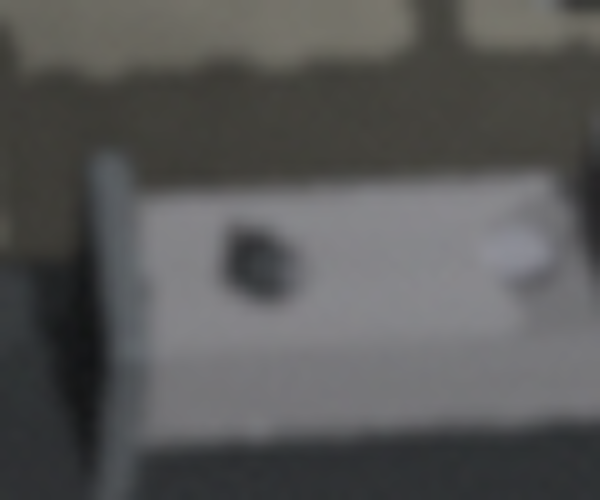

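View pics/c14.png

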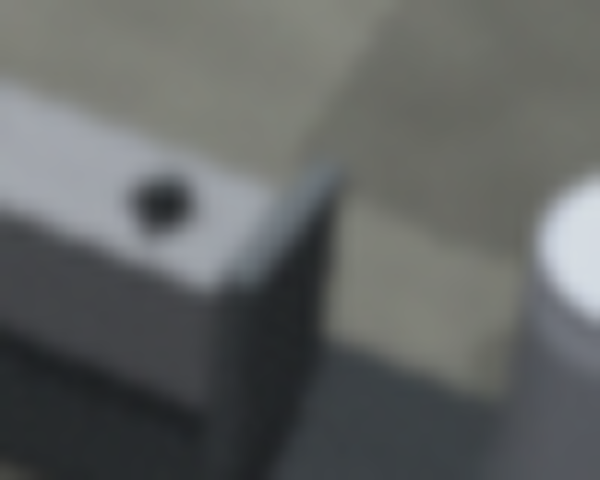

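```bash
python3 -m jog '[[[0,0,0.03,0,0,0],[0,0,0.03,0,0,0],[0,0,0.03,0,0,0],[0,0,0.03,0,0,0],[0,0,0.03,0,0,0],[0,0,0.01,0,0,0],[0,0,0,0,0,0],[0,0,0,0,0,0]]]' 0 20
python3 - <<'E'
from look import *
s,c=shot("wrist","w15")
print(s["eef_pos"],s["force"],s["ee_rot"],s["grip_width"])
print(goal(s,[620,252,132],[.99,.139]))
E
```

```text
time_s: 16.65
eef_pos: [618.7, 252.5, 131.3]
ee_rot: [0.705, -0.05, 0.706, 0.049]
force: [0.9, 0.2, -0.1]
grip_width: 1.0
[618.7398693  252.47344983 131.25799982] [ 0.87307469  0.22350398 -0.14860036] [ 0.70478604 -0.04964516  0.70594784  0.04949385] 0.9998515498003646
(array([-0.74389002, -0.64510995,  1.18030047]), array([ 8.26665462e-04, -1.65395594e-03,  9.89604929e-05]))
```

View pics/w15.png

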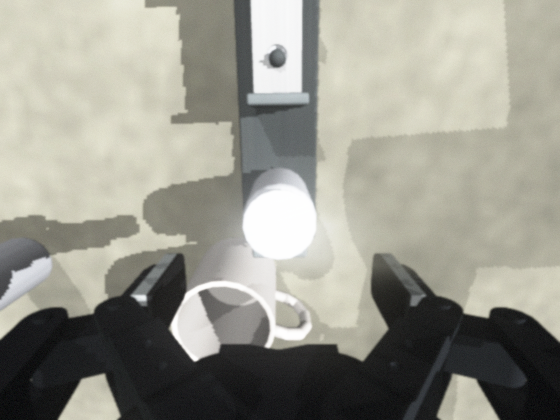

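Run:
```python
from h import *
np.set_printoptions(precision=1,suppress=True)
s,c=pickle.load(open("w15.pkl","rb"))
im=c["image"]; g=im.min(2); m=((g>235)).astype(np.uint8); m[:, :242]=0;m[:,318:]=0;m[:180]=0
ct=max(cv2.findContours(m,0,2)[0],key=cv2.contourArea); e=cv2.minEnclosingCircle(ct);print(e,cv2.fitEllipse(ct))
for uv in [e[0],(280,223)]: print("can",wplane(s,c,uv,98))
print("pin",wplane(s,c,(278,56),66),wplane(s,c,(278,56),58)); print("mug",wplane(s,c,(225,320),90), wplane(s,c,(290,315),60))
G=wplane(s,c,(280,223),98); print("pt shift to can",Rq(s["ee_rot"]).T@(G-s["eef_pos"]))
```

```text
((281.0735168457031, 222.85293579101562), 38.43871307373047) ((280.3503723144531, 222.83120727539062), (69.68927001953125, 75.30370330810547), 47.70207214355469)
can [619.4 255.7  98. ]
can [619.6 255.   98. ]
pin [512.6 238.4  66. ] [511.2 238.2  58. ]
mug [705.6 224.9  90. ] [714.9 277.8  60. ]
pt shift to can [33.3  2.4  1.2]
```

```bash
python3 -m jog '[[[0.02,0.0012,0.0012,0,0,0],[0.025,0,0,0,0,0],[0.025,0,0,0,0,0],[0.015,0,0,0,0,0],[0,0,0,0,0,0]]]'
python3 - <<'E'
from look import *
s,c=shot("side","s16",(180,360,200,340),4.4)
s,c=shot("wrist","w16")
print(s["eef_pos"],s["force"])
E
```

```text
time_s: 17.32
eef_pos: [619.9, 253.8, 46.3]
ee_rot: [0.705, -0.05, 0.706, 0.049]
force: [0.4, -0.2, -0.0]
grip_width: 1.003
[620.54426263 253.94425372  47.4722628 ] [0.17324898 0.32960177 0.55217871]
```

View pics/s16.png

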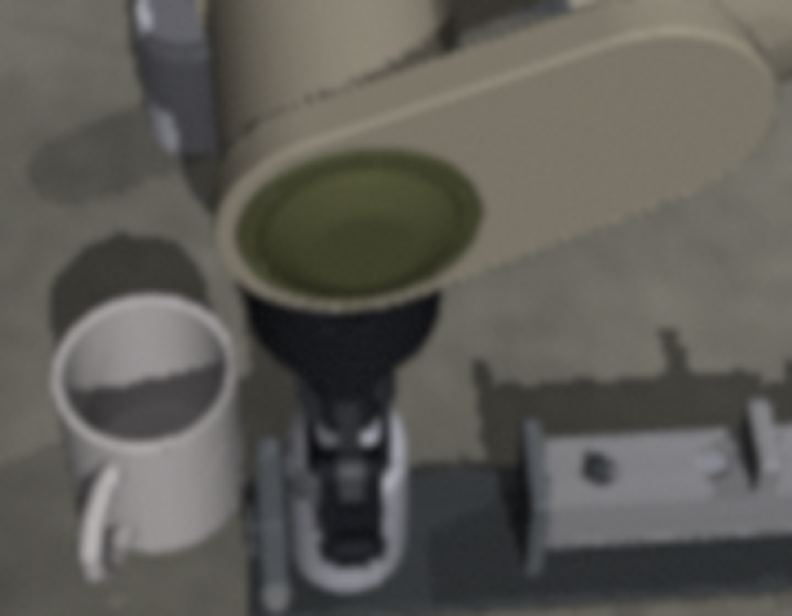

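View pics/w16.png

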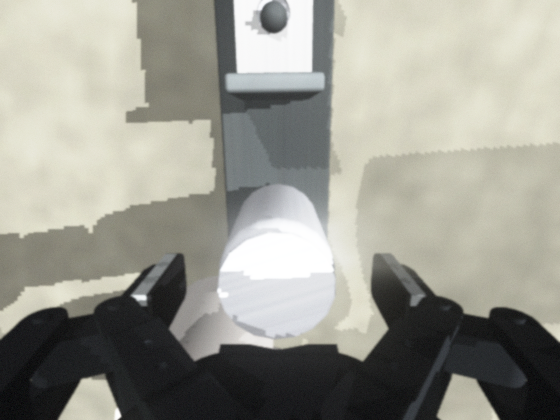

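```bash
python3 -m jog '[[[0.01,0,0,0,0,0],[0.006,0,0,0,0,0],[0,0,0,0,0,0]]]'
python3 -m jog '[[[0,0,0,0,0,0],[0,0,0,0,0,0],[0,0,0,0,0,0],[0,0,0,0,0,0],[0,0,0,0,0,0],[0,0,0,0,0,0]]]' 255 20
python3 - <<'E'
from look import *
s,c=shot("wrist","w17")
print(s["eef_pos"],s["force"],s["grip_width"])
E
```

```text
time_s: 17.8
eef_pos: [620.1, 253.8, 30.3]
ee_rot: [0.705, -0.05, 0.706, 0.049]
force: [-0.1, -0.7, 0.2]
grip_width: 0.996
time_s: 18.55
eef_pos: [620.7, 253.9, 31.4]
ee_rot: [0.706, -0.049, 0.705, 0.05]
force: [-0.4, -0.4, 5.8]
grip_width: 0.615
[620.7414869  253.90632201  31.41595748] [-0.35683077 -0.39621088  5.81924341] 0.6145720027102517
```

View pics/w17.png

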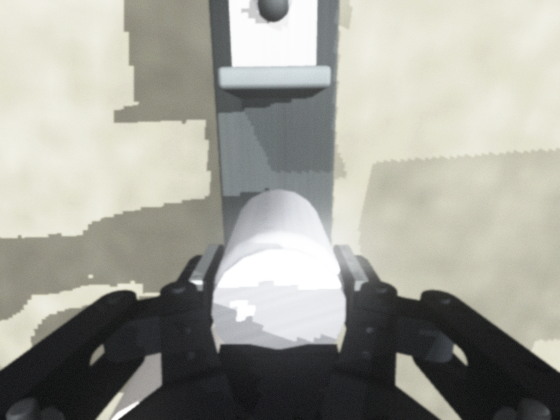

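```bash
python3 -m jog '[[[-0.005,0,0,0,0,0],[-0.015,0,0,0,0,0],[-0.03,0,0,0,0,0],[-0.03,0,0,0,0,0],[-0.03,0,0,0,0,0],[-0.025,0,0,0,0,0],[0,0,0,0,0,0]]]'
python3 - <<'E'
from look import *
np.set_printoptions(precision=4,suppress=True)
s,c=shot("side","s18")
print(s["eef_pos"],s["force"],s["grip_width"],s["joints"])
print(goal(s,[495,-188,166],[.99,.1]))
print(goal(s,[495,-188,166],[.8,-.5]))
E
```

```text
time_s: 19.48
eef_pos: [621.2, 254.1, 168.5]
ee_rot: [0.707, -0.049, 0.704, 0.05]
force: [0.0, -0.6, 0.0]
grip_width: 0.617
[621.2213 254.1249 168.5118] [ 0.0082 -0.5624  0.0179] 0.6167377733565902 [ 0.2141  0.6712  1.0532  0.      1.4128 -1.497 ]
(array([   1.5509, -420.1286, -186.821 ]), array([ 0.0396,  0.0043, -0.0004]))
(array([   1.5509, -420.1286, -186.821 ]), array([ 0.6989,  0.0041, -0.0019]))
```

View pics/s18.png

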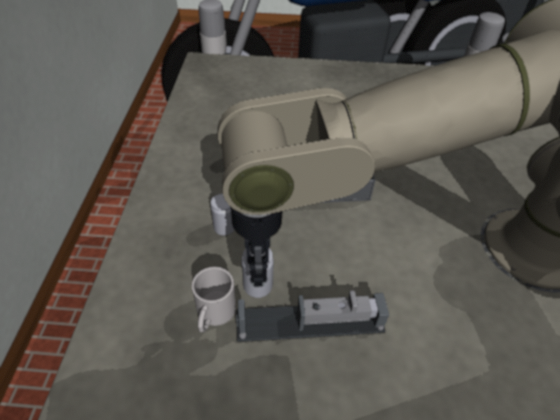

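```bash
python3 -m jog '[[[0,-0.02,-0.009,0,0,0],[0,-0.04,-0.018,0,0,0],[0,-0.04,-0.018,0,0,0],[0,-0.04,-0.018,0,0,0],[0,-0.04,-0.018,0,0,0],[0,-0.04,-0.018,0,0,0],[0,-0.04,-0.018,0,0,0],[0,-0.04,-0.018,0,0,0],[0,-0.04,-0.018,0,0,0],[0,-0.04,-0.018,0,0,0],[0,-0.04,-0.016,0,0,0],[0,0,0,0,0,0]]]'
python3 - <<'E'
from look import *
np.set_printoptions(precision=4,suppress=True)
s,c=shot("side","s19")
s,c=shot("scene","c19")
s,c=shot("wrist","w19")
print(s["eef_pos"],s["force"],s["grip_width"],s["joints"])
E
```

```text
time_s: 21.02
eef_pos: [492.8, -190.0, 164.7]
ee_rot: [0.705, -0.048, 0.706, 0.049]
force: [0.0, 0.0, -0.5]
grip_width: 0.612
[ 493.5877 -187.6599  165.0486] [-0.9117 -0.6604  0.1266] 0.6110870510302386 [-0.5855  0.359   1.5538  0.0003  1.2307 -2.296 ]
```

View pics/s19.png

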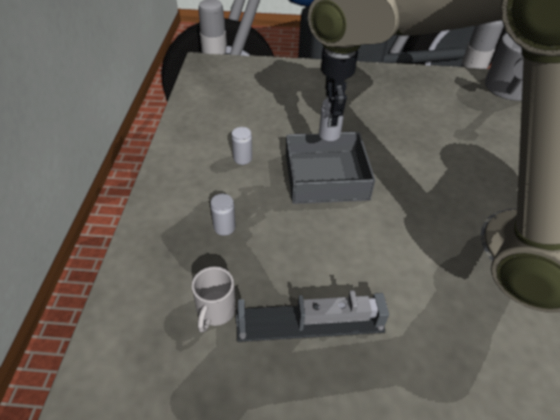

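View pics/c19.png

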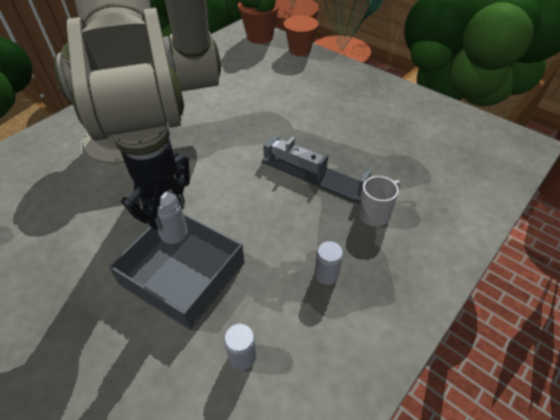

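View pics/w19.png

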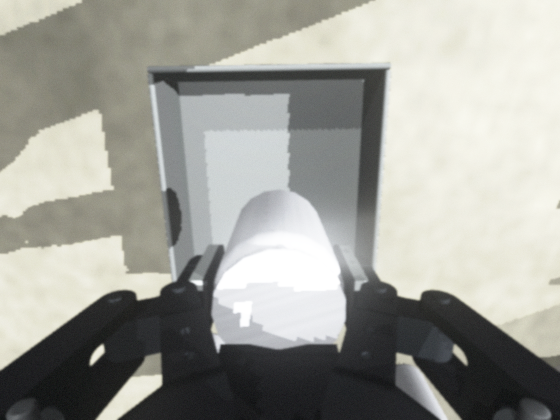

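Run:
```python
from h import *
np.set_printoptions(precision=1,suppress=True)
s,c=pickle.load(open("w19.pkl","rb"))
for uv in [(149,70),(389,66),(172,272),(373,285)]: print(wplane(s,c,uv,70))
R=Rq(s["ee_rot"]);print(R)
a=wplane(s,c,(149,70),70);b=wplane(s,c,(389,66),70);d=(b-a)/np.linalg.norm(b-a);n=np.array([d[1],-d[0],0]);print(np.linalg.norm(b-a),(a+b)/2+n*100, np.arctan2(n[1],n[0]))
for f,x in(("c19",0),("s19",0)):pass
```

```text
[ 406.  -299.4   70. ]
[ 377.2 -116.5   70. ]
[ 576.2 -273.2   70. ]
[563.7 -87.   70. ]
[[-0.  -0.1  1. ]
 [ 0.   1.   0.1]
 [-1.   0.  -0. ]]
185.169383509649 [ 490.4 -192.4   70. ] 0.15629828865620216
```

```bash
python3 -m jog '[[[0.015,0,0,0,0,0],[0.025,0,0,0,0,0],[0.03,0,0,0,0,0],[0.03,0,0,0,0,0],[0.018,0,0,0,0,0],[0.008,0,0,0,0,0],[0,0,0,0,0,0]]]'
python3 -m jog '[[[0.003,0,0,0,0,0],[0.002,0,0,0,0,0],[0.002,0,0,0,0,0],[0,0,0,0,0,0]]]'
```

```text
time_s: 22.05
eef_pos: [493.9, -187.6, 39.6]
ee_rot: [0.705, -0.05, 0.706, 0.05]
force: [-0.5, -0.1, 0.3]
grip_width: 0.612
time_s: 22.55
eef_pos: [494.0, -188.1, 33.0]
ee_rot: [0.705, -0.049, 0.705, 0.05]
force: [0.8, -0.4, -0.6]
grip_width: 0.612
```

```bash
python3 -m jog '[[[0.001,0,0,0,0,0],[0.001,0,0,0,0,0],[0.001,0,0,0,0,0],[0,0,0,0,0,0]]]'
python3 -m jog '[[[0.001,0,0,0,0,0],[0.0005,0,0,0,0,0],[0,0,0,0,0,0]]]'
python3 - <<'E'
from look import *
s,c=shot("side","s20",(260,400,70,220),3.9)
s,c=shot("wrist","w20")
print(s["eef_pos"],s["force"])
E
```

```text
time_s: 23.05
eef_pos: [494.0, -188.1, 29.9]
ee_rot: [0.705, -0.05, 0.705, 0.05]
force: [-0.7, -0.1, -0.3]
grip_width: 0.616
time_s: 23.42
eef_pos: [494.0, -188.1, 28.5]
ee_rot: [0.705, -0.05, 0.705, 0.05]
force: [0.0, -0.6, -0.3]
grip_width: 0.617
[ 494.00174258 -188.13567273   28.47842512] [-0.29781668 -0.22306135 -0.90177553]
```

View pics/s20.png

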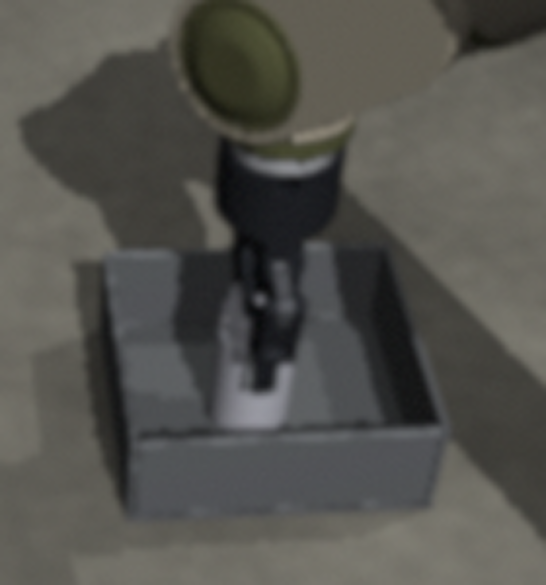

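```bash
python3 -m jog '[[[0.0005,0,0,0,0,0],[0.0005,0,0,0,0,0],[0,0,0,0,0,0]]]'
python3 -m jog '[[[0.0005,0,0,0,0,0],[0.0005,0,0,0,0,0],[0,0,0,0,0,0]]]'
```

```text
time_s: 23.9
eef_pos: [494.2, -188.2, 28.3]
ee_rot: [0.706, -0.05, 0.705, 0.049]
force: [-2.6, 1.0, 8.8]
grip_width: 0.615
time_s: 24.28
eef_pos: [494.4, -188.5, 28.2]
ee_rot: [0.706, -0.05, 0.705, 0.049]
force: [-5.1, 1.9, 17.2]
grip_width: 0.61
```

```bash
python3 -m jog '[[[-0.001,0,0,0,0,0],[-0.0005,0,0,0,0,0],[0,0,0,0,0,0]]]'
python3 -m jog '[[[0,0,0,0,0,0],[0,0,0,0,0,0],[0,0,0,0,0,0],[0,0,0,0,0,0],[0,0,0,0,0,0]]]' 0
python3 - <<'E'
from look import *
s,c=shot("wrist","w21")
print(s["eef_pos"],s["force"])
E
```

```text
time_s: 24.65
eef_pos: [494.2, -188.4, 28.2]
ee_rot: [0.706, -0.05, 0.705, 0.049]
force: [-0.7, -0.4, 4.3]
grip_width: 0.616
time_s: 25.28
eef_pos: [494.0, -188.1, 28.0]
ee_rot: [0.705, -0.05, 0.705, 0.05]
force: [1.2, -0.1, -0.6]
grip_width: 1.0
[ 493.97325045 -188.10839423   27.95934176] [ 1.19560891 -0.05549543 -0.62831783]
```

View pics/w21.png

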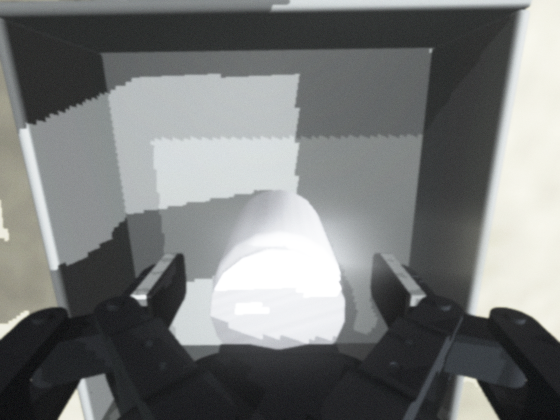

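Released with clearance on both sides (can top near (280,300)). Rise straight up.

```bash
python3 -m jog '[[[-0.01,0,0,0,0,0],[-0.03,0,0,0,0,0],[-0.04,0,0,0,0,0],[-0.04,0,0,0,0,0],[-0.04,0,0,0,0,0],[-0.03,0,0,0,0,0],[0,0,-0.03,0,0,0],[0,0,-0.04,0,0,0],[0,0,-0.04,0,0,0],[0,0,0,0,0,0],[0,0,0,0,0,0],[0,0,0,0,0,0]]]'
python3 - <<'E'
from look import *
s,c=shot("side","s22")
s,c=shot("scene","c22",(90,410,110,380),2)
s,c=shot("side","s22z",(290,350,280,330),10)
s,c=shot("wrist","w22")
print(s["eef_pos"],s["force"],s["dq"])
E
```

```text
time_s: 26.82
eef_pos: [385.7, -203.4, 218.1]
ee_rot: [0.705, -0.05, 0.705, 0.05]
force: [-1.1, 0.0, -1.2]
grip_width: 1.0
[ 385.45318063 -203.34808883  217.85674294] [-0.60095547  1.20494494  0.03350244] [-0.00393644 -0.00300537  0.00364199 -0.00197336 -0.00066412 -0.00055899]
```

View pics/s22.png

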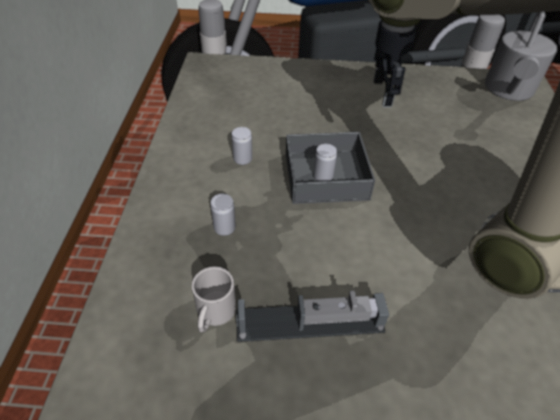

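View pics/c22.png

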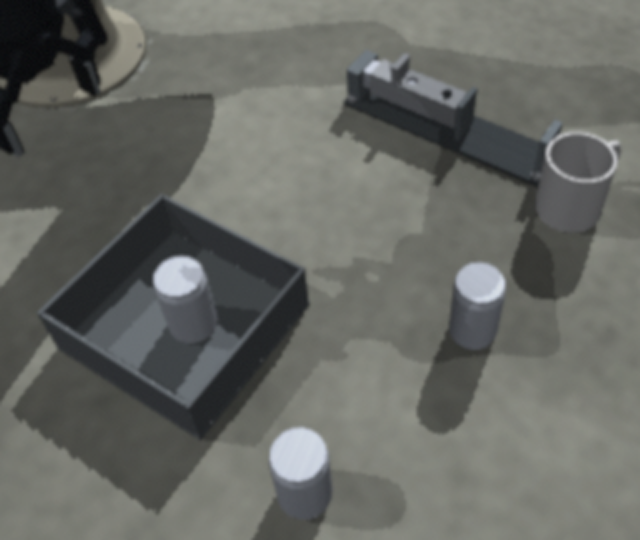

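View pics/s22z.png

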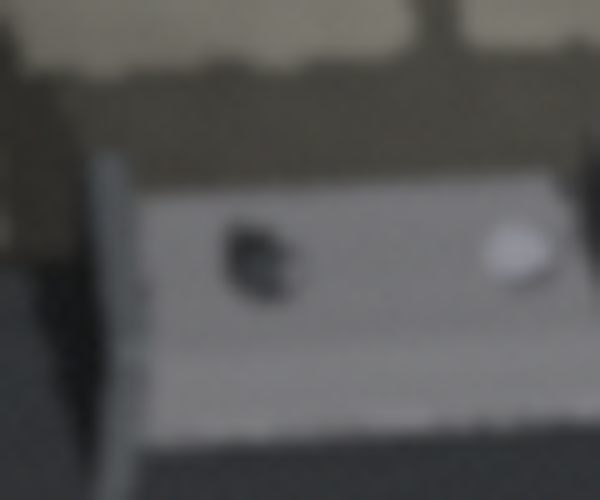

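View pics/w22.png

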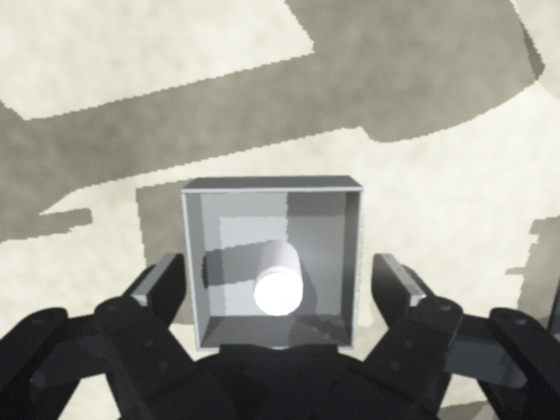

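Run:
```python
from h import *
a=pickle.load(open("w16.pkl","rb"))[1]["image"][0:50,235:315,::-1];b=pickle.load(open("w1.pkl","rb"))[1]["image"][175:225,235:315,::-1]
cv2.imwrite("pics/cmp.png",cv2.resize(np.vstack([a,b]),None,fx=6,fy=6,interpolation=cv2.INTER_CUBIC))
s0=pickle.load(open("side0.pkl","rb"))[1]["image"][290:325,290:350,::-1];s1=pickle.load(open("s22z.pkl","rb"))[1]["image"][290:325,290:350,::-1]
cv2.imwrite("pics/cmp2.png",cv2.resize(np.vstack([s0,s1]),None,fx=8,fy=8,interpolation=cv2.INTER_CUBIC))
```

```text
(no output)
```

View pics/cmp.png

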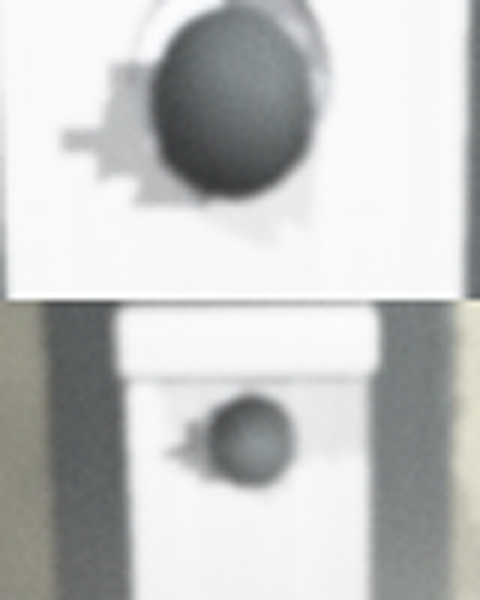

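View pics/cmp2.png

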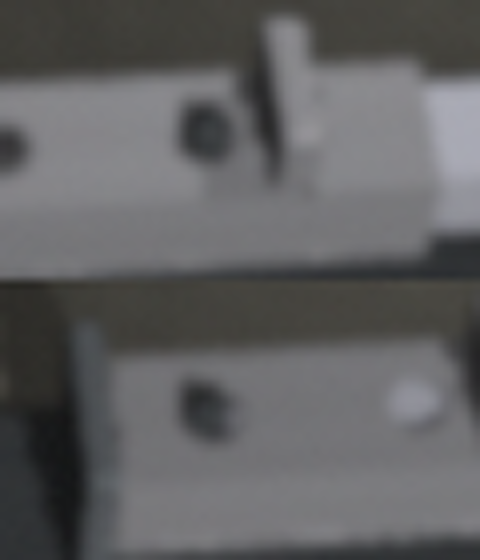

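Run:
```python
from rig import workorder
print(workorder.finish_job())
```

```text
the job is handed in; nothing more can be done
None
```

The clamp is open by one hole with the pin up. The freed can stands upright in the grey crate, released, and I handed the job in at about 27 s of the 67 s allowed.

- **Clamp:** I pressed the pin flush with the closed fingertips and pushed the lug until the next hole reached the pin. A final push met a firm stop at about 7 N. In the last pictures the pin stands clear of the tube with its own shadow. The first hole has moved about 25.5 px along, against an original hole spacing of about 25.75 px, so the tube is close to 50 mm open. It seems to rest at one side of its 1.5 mm play.
- **Can:** I gripped it at 20 N, lifted it, and lowered it until the force showed the crate floor. That contact peaked at 17 N. I backed off slightly before opening the gripper. The last pictures show it upright near the middle of a level crate, with the arm clear and about 110 mm off to the side.
- **Bystanders:** The mug and the two loose cans look unmoved in the last pictures. I judged this by eye and did not measure their positions again.

**What disagreed:**
- **Fingertips:** They touched the pin with the TCP at about 44 mm, so shut they stand about 22 mm behind the TCP, not 8 mm ahead as stated. I worked from contact forces and the pictures instead.
- **Cameras:** The scene and side views differed by up to about 7 mm on most points and up to about 17 mm on the lug and bracket, against the stated 2 mm. I used the wrist camera for the fine alignment.

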